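Draw the bottom shelf cleat from the magazine and lay it in the drilling jig

TASK

Pull the bottom white board straight out through the slot of the plywood magazine, leaving the boards above to drop down and stay stacked inside. Then set it down gently, not dropped, flat on the two bearers of the drilling jig: lengthwise between the side rails, lined up with them and its middle at the dark lines across the rails, and let go.

Things in the scene. Friction and masses are not known exactly. Their poses are not given: they have to be found in the camera images.
- blank_bottom_mid (a point): Centre (half-way up) of the stack's bottom board: white, 160 x 50 x 12 mm, 55 to 90 g; x = long axis, z up. It lies level; its -x end sticks out 51 to 58 mm beyond the magazine's slot, 30 mm above the bench with nothing under or beside it, so it can be pinched from above across its 50 mm width, about 25 mm from that end. Pull it towards -x; it drags with up to about 4 N.
- blank_top_mid (a point): Centre (half-way up) of the top board of the stack. Four boards of the same size, the upper three wholly inside the magazine. This one starts 72 mm above the bench and sinks by one board (12 mm) when the bottom one has left.
- magazine: Plywood magazine fixed to the bench, 180 x 74 mm, 74 mm high; origin under its centre on the bench, x along its length. Floor 30 mm above the bench; cavity 164 x 54 mm, open above; the stack is 78 mm high at first. At its -x end (outer face x = -90 mm) a gate leaves a slot 18 mm high over the floor, which passes only the bottom board; this is clear once its centre is beyond x = -170 mm.
- jig_bed (a point): Bed mark of the wooden drilling jig fixed to the bench: mid-way between the dark lines on its rails, level with the bearers' top, 30 mm above the bench; x along the jig. Bearers at x = -15 and +55 mm. Rails (inner faces y = +/-42 mm, 8 mm above the bearers) from x = -24 to +106 mm; end stop as high at x = +102. Base 12 mm thick, 110 wide, from x = -37: the board's -x end overhangs it and can be held there.
There are look-alikes about, which are no part of the job. Leave any blue look-alike of the part that bears blank_top_mid alone.

How it is judged:
By the outcome, as a careful person would: the job done as asked, in the order asked, and still so for the second after the job is handed in, with the robot touching nothing.
It also fails if it takes over 45 s, if anything falls off the work surface, if the arm or the gripper's body presses on something with over 40 N, if the wrist force passes 120 N, or if a joint passes its speed limit or range.

ROBOT

A 6-joint arm with a two-finger parallel gripper is mounted at the origin on the work surface. World frame = base frame: x ahead of the robot, y to its left, z up, the work surface at z = 0. Lengths are in mm, angles in rad, forces in N, time in s.
With the tool pointing down it reaches from about 325 to 775 mm from the base axis. Payload 5.5 kg.
Tool frame: the origin (TCP) lies at the very end of the fingers, on their centre line; the grasp point (between the pads) lies behind it (ctrl.tcp_to_grasp is the z of the grasp point in the tool frame, in mm); z points along the fingers, y is the direction in which the jaws open and shut (so a half turn about z gives the same grasp; the last joint's range is limited). The gripper opens to 88 mm and grips with 3 to 60 N. Pads are 20 mm wide; open, the fingers measure 115 mm over their backs; the gripper's body (75 mm by 178 mm) begins 61 mm behind the grasp point.
Start: joints at [1.163, 0.091, 1.231, -0, 1.82, -0.057], TCP at [206.195, 563.472, 222.631] pointing down, gripper open.
Joint ranges: [-2.87, 2.87], [-0.86, 2.18], [0.17, 2.46], [-1.51, 4.65], [0.06, 2.69], [-2.65, 2.65]. Speed limits (rad/s): [2.57, 2.57, 3.01, 3.14, 3.14, 3.14].

INTERFACE

Orientations are given as a unit quaternion [x, y, z, w].
In Python, from bench import sensors, optics, order, spotter, ctrl gives the robot as it stands.
- The arm moves only by the tool step_arm, never from a script. Its argument "series" is a list of rows, each an object with "claw": the finger opening in m, from 0 to 0.0878; "xyz": the shift along the world's x, y, z in m, a list of three; "roll": the turn about the world's z in rad. A call has exactly 10 rows; each row is the pose to reach, as a shift and turn from the pose commanded when the call began; what a row does not reach only later rows make up. A row lasts 1/10 s, in which the tool goes at most 50 mm and 8.59 degrees, less where a joint would pass 70% of its speed; a pose out of reach is approached as far as the arm can. A call with a gripper value outside its range is refused whole. The fingers move at their own pace and stop on an object; the grip force is fixed at half the most. Time passes only in rows, so rows that repeat a pose let the fingers close, or fill a call up. It gives the time, the measured TCP pose, the force and the opening at its end, in the units of the state.
- sensors.get_state(): the state, without advancing time (a new reading comes with each control period).
- optics.camera(name): name is "scene" or "top" or "wrist"; returns a dict with "image" (400x640x3 uint8, red, green, blue), "fx", "fy", "cx", "cy" (pixels), "dist" ([k1, k2, p1, p2, k3] as OpenCV has them; the pictures are not rectified), "extrinsics" (4x4, takes a point from world to camera coordinates). Camera axes: x right, y down, z forward; pixel columns grow to the right and rows downward; lengths in mm; the calibration is good to about 2 mm. A picture is of the moment at which its call begins. There is no depth.
- order.sign_off(): hands the job in, once; it reports no verdict.
Trained networks look in the newest picture that a camera, given by its name, has taken for a name from the list of things; names that differ only in an ending like _2 or _b are one class to them, and where a whole thing is asked for, a point or a joint stands for the part that bears it (a point fixed in the world has none). Each returns a list of dicts, best first, with "score" (0 to 1); they miss things now and then, are a little off and sometimes report something else, mostly with a low value. They report only what shows in the picture. A call takes as long as a camera call. They do not tell look-alikes from the thing itself.
- spotter.boxes_of(name, camera): "pixel" ([row, column] in pixels, amid what is visible of it).
The state is a dict: "t": time; "q": joint angles; "qvel": joint speeds; "joint_efforts": joint torques, N m; "eef_pos": TCP position; "tcp_rot": TCP orientation; "contact_force": force on the tool from outside, world axes, zero at the start; "moment": the same for the moment, N m; "finger_gap": finger opening in mm.
Only numpy, scipy, OpenCV 4.12 (cv2) and the standard library are available. Lean on these libraries where they do the work, as an engineer would, in place of code of your own. Each camera call takes 0.05 s, during which the arm holds its last target. There are 200 camera calls.

## Working session

There is one attempt and no reset: what is moved stays moved. The work goes in short steps, Python scripts to look and compute and a tool call to move; the robot and the scene stay as the last step left them, time stands still between calls to the robot, and variables do not carry over. Pictures are saved under pics/ and viewed, about 8 in all and at most 12, crops included, and the job is handed in when it is done.

Besides the shell and the picture viewer there is one more tool, called after ">>>" as name([rows], argument=value, ...), one row to a line, values as JSON. step_arm: Moves the arm, as the interface text tells. Its arguments: {"type":"object","properties":{"series":{"type":"array"}},"required":["series"]}

```bash
mkdir -p pics; ls; cat > h.py <<'E'
import numpy as np, cv2
from bench import sensors, optics, order, spotter, ctrl
def cam(n):
    c=optics.camera(n); K=np.array([[c['fx'],0,c['cx']],[0,c['fy'],c['cy']],[0,0,1.]])
    return c['image'],K,np.array(c['dist'],float),np.array(c['extrinsics'],float)
def pix2z(uv,K,d,E,z):
    "pixels (u,v) -> world at height z"
    p=cv2.undistortPoints(np.array(uv,float).reshape(-1,1,2),K,d).reshape(-1,2)
    R,t=E[:3,:3],E[:3,3]; o=-R.T@t; r=np.c_[p,np.ones(len(p))]@R
    return o+r*((z-o[2])/r[:,2])[:,None]
def proj(P,K,d,E):
    return cv2.projectPoints(np.array(P,float).reshape(-1,1,3),cv2.Rodrigues(E[:3,:3])[0],E[:3,3],K,d)[0].reshape(-1,2)
def save(n,im): cv2.imwrite('pics/'+n,cv2.cvtColor(im,cv2.COLOR_RGB2BGR))
E
python3 - <<'E'
from h import *
s=sensors.get_state(); print(s['eef_pos'],s['tcp_rot'],s['finger_gap'],ctrl.tcp_to_grasp,s['t'])
ims=[]
for n in('scene','top'):
    im,K,d,E=cam(n); save(n+'0.png',im); print(n,'campos',-E[:3,:3].T@E[:3,3])
    for k,z in(('blank_bottom_mid',36),('blank_top_mid',72),('magazine',37),('jig_bed',30)):
        for b in spotter.boxes_of(k,n):
            r,c=b['pixel']; print(n,k,round(b['score'],2),[round(r),round(c)],pix2z([c,r],K,d,E,z).round(0)[0])
E
```

```text
pics
[206.09583351 563.19097064 221.51452069] [ 1.74517039e-01  9.84653691e-01 -9.31901680e-04 -2.06690166e-04] 87.89924247284036 -18.700000000000003 0.0
scene campos [1406.06961525   47.06120451  918.92332424]
scene blank_bottom_mid 0.82 [217, 383] [567. 137.  36.]
scene blank_top_mid 0.9 [180, 432] [463. 257.  72.]
scene blank_top_mid 0.8 [214, 434] [581. 254.  72.]
scene blank_top_mid 0.71 [295, 433] [810. 236.  72.]
scene magazine 0.6 [231, 430] [603. 249.  37.]
scene jig_bed 0.93 [185, 248] [ 481. -211.   30.]
top campos [ 323.76115405    9.73394049 1244.88545125]
top blank_bottom_mid 0.96 [207, 274] [561. 132.  36.]
top blank_top_mid 0.92 [141, 238] [731. 231.  72.]
top blank_top_mid 0.76 [199, 228] [572. 249.  72.]
top blank_top_mid 0.72 [269, 221] [391. 256.  72.]
top magazine 0.7 [211, 232] [546. 245.  37.]
top jig_bed 0.67 [245, 406] [ 466. -218.   30.]
top jig_bed 0.51 [205, 273] [567. 136.  30.]
```

View pics/top0.png

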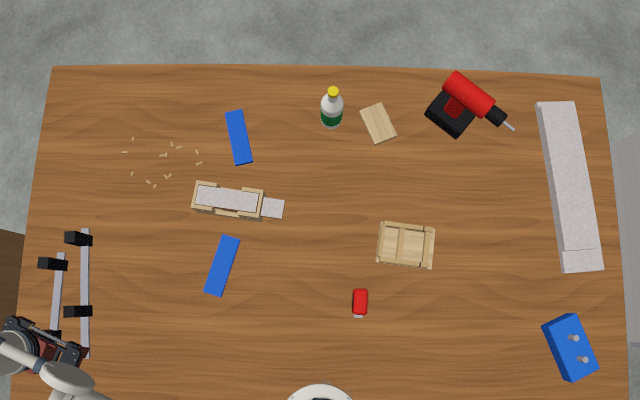

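View pics/scene0.png

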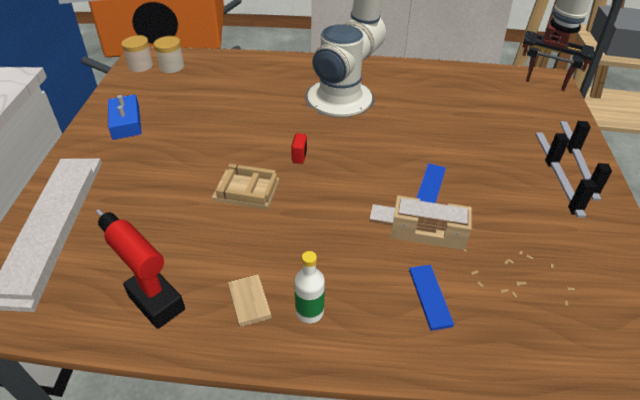

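Top view: the magazine is at about (row 199, col 228), with its white bottom board sticking out at (207,273). The jig is at (245,406). Look-alikes are the blue boards at (138,239) and (266,222), the big white plank at (185,570) and the wooden block at (123,378). I choose the white board at (207,273).

```bash
python3 - <<'E'
from h import *
t=cv2.imread('pics/top0.png'); s=cv2.imread('pics/scene0.png')
f=lambda im,r,c,h,w:cv2.resize(im[r:r+h,c:c+w],(w*5,h*5),interpolation=cv2.INTER_CUBIC)
top=np.hstack([f(t,175,185,60,80+25)[:, :525],f(t,215,370,60,55+20)[:, :275]])
a=f(t,170,185,60,105); b=f(t,215,370,60,72)[:, :]
c=f(s,160,205,60,80)[:, :]; 
print(a.shape)
W=800
canvas=np.zeros((600,800,3),np.uint8)
canvas[:300,:525]=a; canvas[300:,:360]=b; canvas[300:,370:770]=c
cv2.imwrite('pics/crop0.png',canvas)
E
```

```text
(300, 525, 3)
```

View pics/crop0.png

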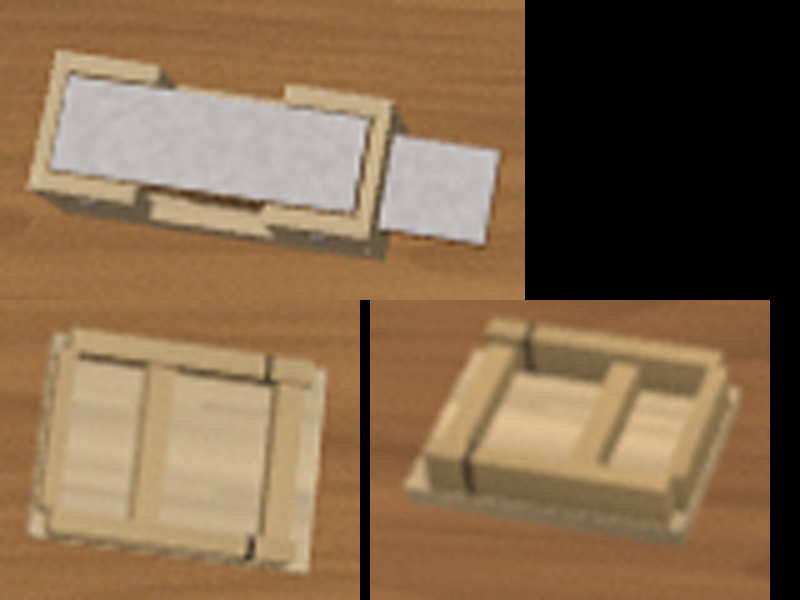

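The crop shows the white board end at top-pixel (282,209), coming out of the magazine's right-hand side (world −y). The jig's dark lines are at its right end and its stop at the left, so the +x axis of both points roughly along world +y.

```bash
python3 - <<'E'
from h import *
im,K,d,E=cam('top')
g=lambda L,u0,v0,z:pix2z([((u+.5)/5-.5+u0,(v+.5)/5-.5+v0) for u,v in L],K,d,E,z)
m=g([(57,50),(397,102),(368,240),(30,190)],185,170,74); print('mag',m.round(1),m.mean(0))
ax=(m[0]+m[3]-m[1]-m[2]);print('mag ang',np.degrees(np.arctan2(ax[1],ax[0])))
b=g([(499,150),(484,243),(395,135),(380,230)],185,170,42); print('end',b.round(1)); 
ax=b[2]+b[3]-b[0]-b[1];print('board ang',np.degrees(np.arctan2(ax[1],ax[0])), b[:2].mean(0))
# jig rails inner corners at z=38: rail/stop corners and rail top dark lines ; crop y starts 300
j=g([(78,330-300),(318,362-300),(50,533-300),(291,562-300),(268,370-300),(250,547-300)],370,215,38); print('jig',j.round(1))
for a,c in((0,1),(2,3)):
    x=j[a]-j[c];print(np.degrees(np.arctan2(x[1],x[0])),np.hypot(*x[:2]))
print('mark',(j[4]+j[5])/2)
# wrist cam pose relative to tool
im,K,d,E=cam('wrist'); save('w0.png',im)
from scipy.spatial.transform import Rotation as R
s=sensors.get_state(); T=R.from_quat(s['tcp_rot']).as_matrix(); p=np.array(s['eef_pos'])
print('cam in tool',T.T@(-E[:3,:3].T@E[:3,3]-p)); print('cam z in tool',(T.T@E[2,:3]).round(2),'x',(T.T@E[0,:3]).round(2)); print('tool y',T[:,1],K[0,0])
E
```

```text
mag [[621.6 336.4  74. ]
 [597.  155.8  74. ]
 [524.1 167.5  74. ]
 [546.6 345.   74. ]] [572.33007855 251.18077309  74.        ]
mag ang 82.50513467596495
end [[579.4 104.4  42. ]
 [529.2 110.6  42. ]
 [586.5 160.1  42. ]
 [535.  165.7  42. ]]
board ang 83.38291155971206 [554.32472626 107.50766599  42.        ]
jig [[ 528.9 -163.4   38. ]
 [ 514.  -291.3   38. ]
 [ 421.6 -148.    38. ]
 [ 408.2 -274.4   38. ]
 [ 509.3 -264.4   38. ]
 [ 415.8 -252.9   38. ]]
83.36526586724187 128.80407054791618
83.97450262103439 127.04891857848403
mark [ 462.52011572 -258.62376548   38.        ]
cam in tool [  80.39398432   -0.19781202 -161.33415476]
cam z in tool [-0.29  0.    0.96] x [-0.  1. -0.]
tool y [3.43633268e-01 9.39103918e-01 8.87583330e-05] 349.4118188072413
```

>>> step_arm([
  {"claw":0.0878,"xyz":[0.01,-0.012,0],"roll":-0.05},
  {"claw":0.0878,"xyz":[0.035,-0.043,0],"roll":-0.17},
  {"claw":0.0878,"xyz":[0.065,-0.08,0],"roll":-0.31},
  {"claw":0.0878,"xyz":[0.095,-0.117,0],"roll":-0.45},
  {"claw":0.0878,"xyz":[0.125,-0.154,0],"roll":-0.59},
  {"claw":0.0878,"xyz":[0.155,-0.191,-0.01],"roll":-0.73},
  {"claw":0.0878,"xyz":[0.185,-0.228,-0.02],"roll":-0.87},
  {"claw":0.0878,"xyz":[0.215,-0.265,-0.03],"roll":-1.01},
  {"claw":0.0878,"xyz":[0.245,-0.302,-0.035],"roll":-1.15},
  {"claw":0.0878,"xyz":[0.275,-0.339,-0.04],"roll":-1.29},
])

```text
t: 1.6
eef_pos: [482.0, 221.7, 182.6]
tcp_rot: [0.734, 0.679, 0.0, 0.0]
contact_force: [0.3, 0.5, -0.6]
finger_gap: 88.0
```

>>> step_arm([
  {"claw":0.0878,"xyz":[0.02,-0.025,0],"roll":-0.02},
  {"claw":0.0878,"xyz":[0.04,-0.05,0],"roll":-0.04},
  {"claw":0.0878,"xyz":[0.06,-0.075,0],"roll":-0.05},
  {"claw":0.0878,"xyz":[0.07,-0.087,0],"roll":-0.05},
  {"claw":0.0878,"xyz":[0.076,-0.092,0],"roll":-0.05},
  {"claw":0.0878,"xyz":[0.076,-0.092,0],"roll":-0.05},
  {"claw":0.0878,"xyz":[0.076,-0.092,0],"roll":-0.05},
  {"claw":0.0878,"xyz":[0.076,-0.092,0],"roll":-0.05},
  {"claw":0.0878,"xyz":[0.076,-0.092,0],"roll":-0.05},
  {"claw":0.0878,"xyz":[0.076,-0.092,0],"roll":-0.05},
])

```text
t: 2.6
eef_pos: [556.9, 133.2, 182.8]
tcp_rot: [0.748, 0.664, 0.0, 0.0]
contact_force: [-0.5, -0.1, -0.3]
finger_gap: 87.9
```

```bash
python3 - <<'E'
from h import *
from scipy.spatial.transform import Rotation as R
im,K,d,E=cam('wrist'); save('w1.png',im); s=sensors.get_state(); T=R.from_quat(s['tcp_rot']).as_matrix()
print(s['t'],s['eef_pos'],T[:,1],T[:,2],s['q'])
np.savez('w1.npz',K=K,d=d,E=E)
for k,z in(('blank_bottom_mid',36),('blank_top_mid',72)):
    print(k,[(b['pixel'],b['score']) for b in spotter.boxes_of(k,'wrist')])
E
```

```text
2.65 [556.968101   132.97625239 182.75077722] [ 9.92909524e-01 -1.18872434e-01  1.49696790e-04] [ 1.58142583e-04  6.16163798e-05 -9.99999986e-01] [1.74931744e-01 1.26520948e-02 1.38225297e+00 3.36712698e-05
 1.74652113e+00 2.94091816e-01]
blank_bottom_mid [([184.5, 324.6], 0.85)]
blank_top_mid [([74.4, 325.4], 0.87), ([51.9, 141.2], 0.78), ([39.4, 528.2], 0.65)]
```

View pics/w1.png

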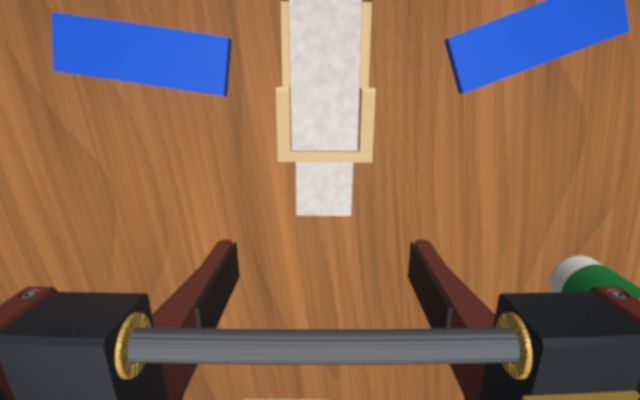

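The wrist view shows the white board end between (296,215) and (352,216). The jaws straddle its axis, and the blue look-alikes are well away at the upper left and right. Next I measure the edges.

```bash
cat >> h.py <<'E'
def white(im):
    h=cv2.cvtColor(im,cv2.COLOR_RGB2HSV); return ((h[...,1]<45)&(h[...,2]>140)).astype(np.uint8)
def edge(pts):
    vx,vy,x,y=cv2.fitLine(np.array(pts,np.float32),cv2.DIST_HUBER,0,.01,.01).ravel(); return np.array([vx,vy]),np.array([x,y])
E
python3 - <<'E'
from h import *
z=np.load('w1.npz');K,d,E=z['K'],z['d'],z['E']; im=cv2.cvtColor(cv2.imread('pics/w1.png'),cv2.COLOR_BGR2RGB)
m=white(im)
L=[];R=[];B=[]
for r in range(167,211):
    c=np.where(m[r,270:380])[0]+270; L.append((c.min()-.5,r)); R.append((c.max()+.5,r))
for c in range(302,347):
    r=np.where(m[165:240,c])[0]+165; B.append((c,r.max()+.5))
W=lambda p:pix2z(p,K,d,E,42)[:,:2]
for n,p in(('L',L),('R',R),('B',B)):
    v,o=edge(W(p)); print(n,np.degrees(np.arctan2(v[1],v[0])),o)
l,r,b=map(lambda p:edge(W(p)),(L,R,B))
A=W(L).mean(0);C=W(R).mean(0); print('mid',(A+C)/2,'w',np.linalg.norm(A-C))
print(W(B).mean(0))
E
```

```text
L 83.641426 [533.79846 136.10507]
R 82.46871 [582.84717 130.55586]
B -6.8413186 [552.0329   109.260994]
mid [558.31832555 133.16463801] w 49.39113383253635
[555.73089042 108.55678284]
```

>>> step_arm([
  {"claw":0.0878,"xyz":[0.0015,0,-0.015],"roll":0},
  {"claw":0.0878,"xyz":[0.0015,0,-0.04],"roll":0},
  {"claw":0.0878,"xyz":[0.0015,0,-0.065],"roll":0},
  {"claw":0.0878,"xyz":[0.0015,0,-0.09],"roll":0},
  {"claw":0.0878,"xyz":[0.0015,0,-0.11],"roll":0},
  {"claw":0.0878,"xyz":[0.0015,0,-0.13],"roll":0},
  {"claw":0.0878,"xyz":[0.0015,0,-0.145],"roll":0},
  {"claw":0.0878,"xyz":[0.0015,0,-0.158],"roll":0},
  {"claw":0.0878,"xyz":[0.0015,0,-0.165],"roll":0},
  {"claw":0.0878,"xyz":[0.0015,0,-0.165],"roll":0},
])

```text
t: 3.75
eef_pos: [558.2, 132.3, 16.5]
tcp_rot: [0.748, 0.663, -0.001, -0.0]
contact_force: [-0.7, 0.2, -0.1]
finger_gap: 87.9
```

>>> step_arm([
  {"claw":0.06,"xyz":[0,0,0],"roll":0},
  {"claw":0.054,"xyz":[0,0,0],"roll":0},
  {"claw":0.05,"xyz":[0,0,0],"roll":0},
  {"claw":0.044,"xyz":[0,0,0],"roll":0},
  {"claw":0.044,"xyz":[0,0,0],"roll":0},
  {"claw":0.044,"xyz":[0,0,0],"roll":0},
  {"claw":0.044,"xyz":[0,0,0],"roll":0},
  {"claw":0.044,"xyz":[0,0,0],"roll":0},
  {"claw":0.044,"xyz":[0,0,0],"roll":0},
  {"claw":0.044,"xyz":[0,0,0],"roll":0},
])

```text
t: 4.75
eef_pos: [558.8, 132.5, 17.9]
tcp_rot: [0.748, 0.663, 0.0, 0.0]
contact_force: [-2.1, -0.6, 3.6]
finger_gap: 49.6
```

>>> step_arm([
  {"claw":0.044,"xyz":[-0.0004,-0.003,0],"roll":0},
  {"claw":0.044,"xyz":[-0.0011,-0.009,0],"roll":0},
  {"claw":0.044,"xyz":[-0.002,-0.017,0],"roll":0},
  {"claw":0.044,"xyz":[-0.003,-0.025,0],"roll":0},
  {"claw":0.044,"xyz":[-0.004,-0.033,0],"roll":0},
  {"claw":0.044,"xyz":[-0.005,-0.041,0],"roll":0},
  {"claw":0.044,"xyz":[-0.0059,-0.049,0],"roll":0},
  {"claw":0.044,"xyz":[-0.0068,-0.057,0],"roll":0},
  {"claw":0.044,"xyz":[-0.0078,-0.065,0],"roll":0},
  {"claw":0.044,"xyz":[-0.0084,-0.07,0],"roll":0},
])

```text
t: 5.75
eef_pos: [550.0, 61.2, 17.4]
tcp_rot: [0.748, 0.663, -0.0, 0.0]
contact_force: [0.4, 1.3, 1.5]
finger_gap: 49.9
```

>>> step_arm([
  {"claw":0.044,"xyz":[-0.001,-0.008,0],"roll":0},
  {"claw":0.044,"xyz":[-0.0019,-0.016,0],"roll":0},
  {"claw":0.044,"xyz":[-0.0029,-0.024,0],"roll":0},
  {"claw":0.044,"xyz":[-0.0038,-0.032,0],"roll":0},
  {"claw":0.044,"xyz":[-0.0048,-0.04,0],"roll":0},
  {"claw":0.044,"xyz":[-0.0058,-0.048,0],"roll":0},
  {"claw":0.044,"xyz":[-0.0067,-0.056,0],"roll":0},
  {"claw":0.044,"xyz":[-0.0077,-0.064,0],"roll":0},
  {"claw":0.044,"xyz":[-0.0084,-0.07,0],"roll":0},
  {"claw":0.044,"xyz":[-0.0084,-0.07,0],"roll":0},
])

```text
t: 6.75
eef_pos: [541.8, -8.4, 17.6]
tcp_rot: [0.749, 0.663, -0.0, 0.0]
contact_force: [0.0, 0.2, -0.2]
finger_gap: 49.7
```

```bash
python3 - <<'E'
from h import *
a,K,d,E=cam('top'); b=cam('wrist')[0]
s=sensors.get_state();print(s['t'],s['eef_pos'],s['contact_force'],s['finger_gap'])
t=cv2.resize(a[165:275,185:315],None,fx=3,fy=3,interpolation=cv2.INTER_CUBIC)
c=np.zeros((400,800,3),np.uint8); c[:330,:390]=t; w=cv2.resize(b[:,100:540],None,fx=.93,fy=.93); c[:w.shape[0],391:391+w.shape[1]]=w[:400,:409]
save('p2.png',c)
E
```

```text
6.85 [541.91072472  -7.57374079  17.64403798] [-0.40474382 -0.82782047 -0.36932489] 49.79838229567441
```

View pics/p2.png

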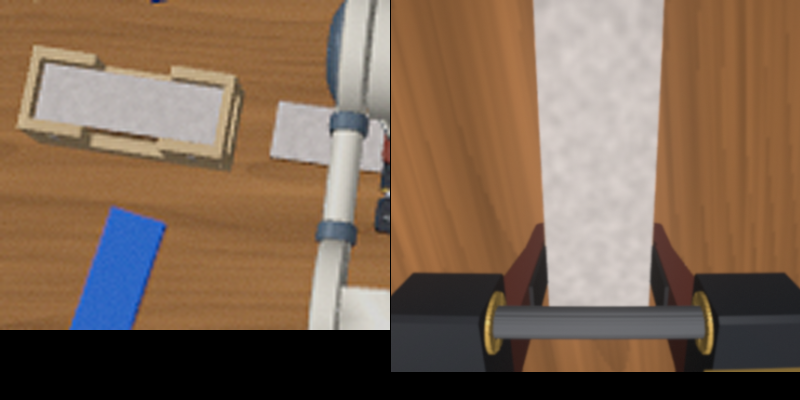

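The left view shows the board clear of the slot and the remaining stack sunk inside the magazine (white area, crop (130,100)). The right view shows the board held straight in the jaws. Next I lift it and carry it to the jig.

>>> step_arm([
  {"claw":0.044,"xyz":[0,-0.003,0.01],"roll":0},
  {"claw":0.044,"xyz":[-0.003,-0.012,0.025],"roll":0},
  {"claw":0.044,"xyz":[-0.01,-0.036,0.045],"roll":0},
  {"claw":0.044,"xyz":[-0.018,-0.066,0.06],"roll":0.002},
  {"claw":0.044,"xyz":[-0.028,-0.1,0.06],"roll":0.004},
  {"claw":0.044,"xyz":[-0.038,-0.136,0.06],"roll":0.006},
  {"claw":0.044,"xyz":[-0.048,-0.172,0.06],"roll":0.008},
  {"claw":0.044,"xyz":[-0.058,-0.208,0.06],"roll":0.008},
  {"claw":0.044,"xyz":[-0.067,-0.24,0.06],"roll":0.008},
  {"claw":0.044,"xyz":[-0.074,-0.266,0.06],"roll":0.008},
])

```text
t: 7.85
eef_pos: [467.3, -276.0, 79.6]
tcp_rot: [0.746, 0.666, 0.0, 0.001]
contact_force: [-0.5, 0.2, -0.5]
finger_gap: 49.7
```

>>> step_arm([
  {"claw":0.044,"xyz":[-0.005,-0.02,0],"roll":0},
  {"claw":0.044,"xyz":[-0.009,-0.034,0],"roll":0},
  {"claw":0.044,"xyz":[-0.011,-0.041,-0.004],"roll":0},
  {"claw":0.044,"xyz":[-0.011,-0.041,-0.012],"roll":0},
  {"claw":0.044,"xyz":[-0.011,-0.041,-0.018],"roll":0},
  {"claw":0.044,"xyz":[-0.011,-0.041,-0.02],"roll":0},
  {"claw":0.044,"xyz":[-0.011,-0.041,-0.02],"roll":0},
  {"claw":0.044,"xyz":[-0.011,-0.041,-0.02],"roll":0},
  {"claw":0.044,"xyz":[-0.011,-0.041,-0.02],"roll":0},
  {"claw":0.044,"xyz":[-0.011,-0.041,-0.02],"roll":0},
])

```text
t: 8.85
eef_pos: [457.1, -314.5, 58.0]
tcp_rot: [0.745, 0.667, 0.0, 0.0]
contact_force: [1.0, 0.1, -0.3]
finger_gap: 50.0
```

```bash
python3 - <<'E'
from h import *
im,K,d,E=cam('wrist'); s=sensors.get_state();print(s['t'],s['eef_pos'],s['tcp_rot'],s['contact_force'],s['finger_gap'])
np.savez('w3.npz',K=K,d=d,E=E,im=im)
save('w3.png',im)
E
```

```text
8.9 [ 457.08386663 -314.53330086   57.9516372 ] [7.45507161e-01 6.66497565e-01 4.15718085e-05 2.58521843e-04] [-0.81504213 -0.01086321 -0.55548526] 50.11900174072575
```

View pics/w3.png

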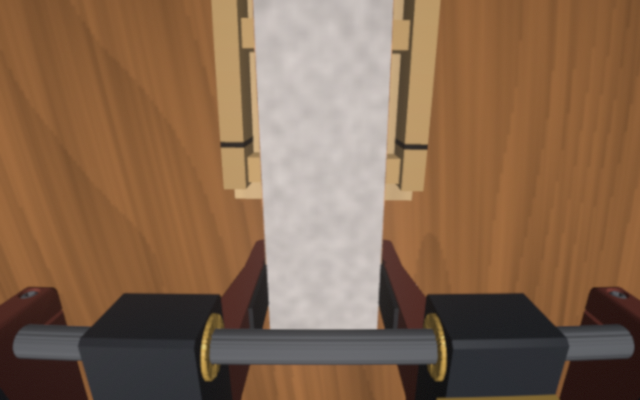

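The wrist view shows the dark lines at (144,237) and (146,412), the rail ends at (188,224) and (190,425), and the board running between the rails. Next I measure these.

```bash
python3 - <<'E'
from h import *
z=np.load('w3.npz');K,d,E,im=z['K'],z['d'],z['E'],z['im']; g=cv2.cvtColor(im,cv2.COLOR_RGB2GRAY).astype(float)
W=lambda p,h:pix2z(p,K,d,E,h)[:,:2]
P=[]
for c0,c1 in((224,244),(402,426)):
    q=[(c,(np.arange(136,155)*np.clip(110-g[136:155,c],0,None)).sum()/np.clip(110-g[136:155,c],1e-9,None).sum()) for c in range(c0,c1)]
    P.append(W(q,38)); print('line',np.round(q[0],1),np.round(q[-1],1),P[-1][[0,-1]].round(1))
a=np.vstack(P); v,o=edge(a); n=np.degrees(np.arctan2(v[1],v[0])); print('lines ang+90',n+90)
# rail outer edges by wood-step: saturation/brightness gradient
gx=cv2.GaussianBlur(g,(3,3),0); gx=np.gradient(gx,axis=1)
RL=[(205+np.argmax(gx[r,205:235]),r) for r in range(20,180)]; RR=[(415+np.argmin(gx[r,415:450]),r) for r in range(20,180)]
l,r=W(RL,38),W(RR,38)
for e in(l,r):
    v,o2=edge(e); print('rail outer',np.degrees(np.arctan2(v[1],v[0])),o2)
vl,ol=edge(l);vr,orr=edge(r)
# intersect lines with dark line, midpoint
A=[np.linalg.solve(np.c_[v2,-v],o3-o)[0]*v2+o3 for v2,o3 in((vl,ol),(vr,orr))]
print('bed mark',np.mean(A,0),A,np.linalg.norm(A[0]-A[1]))
m=white(im); bl=[];br=[]
for rr in range(10,230):
    c=np.where(m[rr,240:400])[0]+240; bl.append((c.min()-.5,rr));br.append((c.max()+.5,rr))
for h in(82.6,):
    bL,bR=W(bl,h),W(br,h)
    print('board',[np.degrees(np.arctan2(*edge(e)[0][::-1])) for e in(bL,bR)],'w near/far',np.linalg.norm(bL[-1]-bR[-1]),np.linalg.norm(bL[0]-bR[0]),'mid',(bL[0]+bR[0])/2,(bL[-1]+bR[-1])/2)
t=np.array([457.1,-314.5]);u=np.array([np.cos(np.radians(83.6)),np.sin(np.radians(83.6))])
print('proj end',proj([[*(t-k*u),82.6] for k in(22,25,28)],K,d,E))
E
```

```text
line [224.  144.3] [243.  144.2] [[ 413.1 -252.9]
 [ 423.  -254. ]]
line [402.  144.8] [425.  146.7] [[ 504.9 -263.5]
 [ 516.9 -265.9]]
lines ang+90 82.929504
rail outer 83.03924 [ 415.2259 -219.3122]
rail outer 83.05609 [ 521.75256 -235.70775]Traceback (most recent call last):
  File "<stdin>", line 17, in <module>
    r = gufunc(a, b, signature=signature)
    raise LinAlgError("Singular matrix")
numpy.linalg.LinAlgError: Singular matrix
```

```bash
python3 - <<'E'
from h import *
z=np.load('w3.npz');K,d,E,im=z['K'],z['d'],z['E'],z['im']
W=lambda p,h:pix2z(p,K,d,E,h)[:,:2]
u=np.array([np.cos(np.radians(83)),np.sin(np.radians(83))]); w=np.array([-u[1],u[0]])
o=np.array([[413.1,-252.9],[423,-254],[504.9,-263.5],[516.9,-265.9]]).mean(0)
ra,rb=np.array([415.2259,-219.3122]),np.array([521.75256,-235.70775])
bed=(o@u)*u+((ra+rb)/2@w)*w; print('bed',bed,'outer width',abs((ra-rb)@w))
m=white(im); bl=[];br=[]
for rr in range(10,230):
    c=np.where(m[rr,240:400])[0]+240; bl.append((c.min()-.5,rr));br.append((c.max()+.5,rr))
for h in(82.6,79):
    bL,bR=W(bl,h),W(br,h)
    print(h,'board ang',[np.degrees(np.arctan2(*edge(e)[0][::-1])) for e in(bL,bR)],'w near/far',np.linalg.norm(bL[-1]-bR[-1]),np.linalg.norm(bL[0]-bR[0]),'lateral to bed near/far',[((bL[i]+bR[i])/2-bed)@w for i in(-5,5)])
t=np.array([457.1,-314.5])
print('tcp->bed along,lat',(bed-t)@u,(bed-t)@w)
print('proj end',proj([[*(t-k*u),82.6] for k in(22,25,28)],K,d,E))
g=white(im)[300:345,300:350].mean(1); print(g.round(1))
E
```

```text
bed [ 464.61147477 -259.09175699] outer width 107.7307413434698
82.6 board ang [np.float32(83.67022), np.float32(83.59618)] w near/far 49.16787499008091 49.06247706686246 lateral to bed near/far [np.float64(0.19592752696192364), np.float64(1.185351692888753)]
79 board ang [np.float32(83.670204), np.float32(83.596214)] w near/far 50.46235106565934 50.35417825965315 lateral to bed near/far [np.float64(0.17897061379317641), np.float64(1.1944440224756294)]
tcp->bed along,lat 55.91065686233323 -0.7029191771104272
proj end [[320.80886708 327.1159241 ]
 [320.75682571 332.51211212]
 [320.70546319 337.8406134 ]]
[1. 1. 1. 1. 1. 1. 1. 1. 1. 1. 1. 1. 1. 1. 1. 1. 1. 1. 1. 1. 1. 1. 1. 1.
 1. 1. 1. 1. 1. 0. 0. 0. 0. 0. 0. 0. 0. 0. 0. 0. 0. 0. 0. 0. 0.]
```

>>> step_arm([
  {"claw":0.044,"xyz":[0.0003,0,-0.004],"roll":-0.006},
  {"claw":0.044,"xyz":[0.0003,0,-0.01],"roll":-0.011},
  {"claw":0.044,"xyz":[0.0003,0,-0.017],"roll":-0.011},
  {"claw":0.044,"xyz":[0.0003,0,-0.024],"roll":-0.011},
  {"claw":0.044,"xyz":[0.0003,0,-0.03],"roll":-0.011},
  {"claw":0.044,"xyz":[0.0003,0,-0.034],"roll":-0.011},
  {"claw":0.044,"xyz":[0.0003,0,-0.036],"roll":-0.011},
  {"claw":0.044,"xyz":[0.0003,0,-0.037],"roll":-0.011},
  {"claw":0.044,"xyz":[0.0003,0,-0.038],"roll":-0.011},
  {"claw":0.044,"xyz":[0.0003,0,-0.038],"roll":-0.011},
])

```text
t: 9.9
eef_pos: [457.3, -314.6, 19.8]
tcp_rot: [0.749, 0.662, 0.0, 0.0]
contact_force: [0.4, 0.2, -1.2]
finger_gap: 49.7
```

>>> step_arm([
  {"claw":0.044,"xyz":[0,0,-0.0004],"roll":0},
  {"claw":0.044,"xyz":[0,0,-0.0008],"roll":0},
  {"claw":0.044,"xyz":[0,0,-0.0012],"roll":0},
  {"claw":0.044,"xyz":[0,0,-0.0016],"roll":0},
  {"claw":0.044,"xyz":[0,0,-0.002],"roll":0},
  {"claw":0.044,"xyz":[0,0,-0.002],"roll":0},
  {"claw":0.044,"xyz":[0,0,-0.002],"roll":0},
  {"claw":0.044,"xyz":[0,0,-0.002],"roll":0},
  {"claw":0.044,"xyz":[0,0,-0.002],"roll":0},
  {"claw":0.044,"xyz":[0,0,-0.002],"roll":0},
])

```text
t: 10.9
eef_pos: [457.2, -314.6, 17.8]
tcp_rot: [0.749, 0.662, -0.0, 0.0]
contact_force: [-0.7, 0.2, 2.5]
finger_gap: 49.6
```

```bash
python3 - <<'E'
from h import *
im,K,d,E=cam('wrist'); s=sensors.get_state();print(s['t'],s['eef_pos'],s['contact_force'],s['moment'],s['finger_gap'])
np.savez('w4.npz',K=K,d=d,E=E,im=im)
save('w4.png',im)
m=white(im);W=lambda p,h:pix2z(p,K,d,E,h)[:,:2]
bl=[];br=[]
for rr in range(10,230):
    c=np.where(m[rr,240:400])[0]+240; bl.append((c.min()-.5,rr));br.append((c.max()+.5,rr))
bed=np.array([464.6,-259.1]);u=np.array([np.cos(np.radians(83)),np.sin(np.radians(83))]); w=np.array([-u[1],u[0]])
bL,bR=W(bl,42),W(br,42)
print('ang',[np.degrees(np.arctan2(*edge(e)[0][::-1])) for e in(bL,bR)],'w',[np.linalg.norm(bL[i]-bR[i]) for i in(5,-5)],'lat far/near',[((bL[i]+bR[i])/2-bed)@w for i in(5,-5)])
E
```

```text
10.95 [ 457.20669927 -314.59401525   17.79491448] [-0.59427681 -0.41720167  1.20105197] [0.07550627 0.20219221 0.03273166] 49.65175809967914
ang [np.float32(83.06122), np.float32(82.89693)] w [np.float64(49.376435585626474), np.float64(49.14031518565512)] lat far/near [np.float64(-0.16688408033566524), np.float64(-0.25661725925427653)]
```

View pics/w4.png

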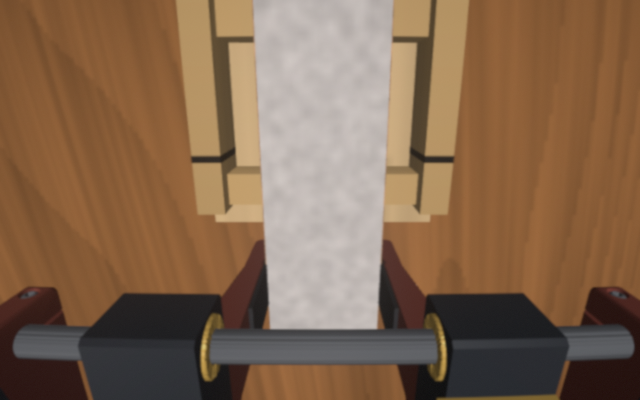

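The view shows the board on the bearers, centred and parallel between the rails. The dark lines are at row 158 on both sides. I press down a touch more and release slowly.

>>> step_arm([
  {"claw":0.044,"xyz":[0,0,-0.0004],"roll":0},
  {"claw":0.044,"xyz":[0,0,-0.0004],"roll":0},
  {"claw":0.05,"xyz":[0,0,-0.0004],"roll":0},
  {"claw":0.052,"xyz":[0,0,-0.0004],"roll":0},
  {"claw":0.055,"xyz":[0,0,-0.0004],"roll":0},
  {"claw":0.06,"xyz":[0,0,-0.0004],"roll":0},
  {"claw":0.07,"xyz":[0,0,-0.0004],"roll":0},
  {"claw":0.08,"xyz":[0,0,-0.0004],"roll":0},
  {"claw":0.08,"xyz":[0,0,-0.0004],"roll":0},
  {"claw":0.08,"xyz":[0,0,-0.0004],"roll":0},
])

```text
t: 11.95
eef_pos: [457.2, -314.5, 17.2]
tcp_rot: [0.749, 0.662, -0.0, -0.0]
contact_force: [-0.7, -0.4, 0.0]
finger_gap: 79.9
```

>>> step_arm([
  {"claw":0.08,"xyz":[0,0,0.005],"roll":0},
  {"claw":0.08,"xyz":[0,0,0.015],"roll":0},
  {"claw":0.08,"xyz":[0,0,0.03],"roll":0},
  {"claw":0.08,"xyz":[0,0,0.05],"roll":0},
  {"claw":0.08,"xyz":[0,0,0.075],"roll":0},
  {"claw":0.08,"xyz":[0,0,0.1],"roll":0},
  {"claw":0.08,"xyz":[0,0,0.12],"roll":0},
  {"claw":0.08,"xyz":[0,0,0.13],"roll":0},
  {"claw":0.08,"xyz":[0,0,0.135],"roll":0},
  {"claw":0.08,"xyz":[0,0,0.135],"roll":0},
])

```text
t: 12.95
eef_pos: [457.3, -314.6, 152.9]
tcp_rot: [0.749, 0.662, 0.0, 0.0]
contact_force: [0.5, 0.1, -0.3]
finger_gap: 80.1
```

>>> step_arm([
  {"claw":0.08,"xyz":[0,-0.01,0.01],"roll":0},
  {"claw":0.08,"xyz":[0,-0.025,0.03],"roll":0},
  {"claw":0.08,"xyz":[0,-0.04,0.05],"roll":0},
  {"claw":0.08,"xyz":[0,-0.05,0.06],"roll":0},
  {"claw":0.08,"xyz":[0,-0.055,0.065],"roll":0},
  {"claw":0.08,"xyz":[0,-0.06,0.07],"roll":0},
  {"claw":0.08,"xyz":[0,-0.06,0.07],"roll":0},
  {"claw":0.08,"xyz":[0,-0.06,0.07],"roll":0},
  {"claw":0.08,"xyz":[0,-0.06,0.07],"roll":0},
  {"claw":0.08,"xyz":[0,-0.06,0.07],"roll":0},
])

```text
t: 13.95
eef_pos: [457.2, -374.1, 221.8]
tcp_rot: [0.749, 0.662, -0.0, -0.0]
contact_force: [-0.7, 0.3, 0.4]
finger_gap: 80.0
```

```bash
python3 - <<'E'
from h import *
b,K,d,E=cam('wrist'); s=sensors.get_state();print(s['t'],s['eef_pos'],s['contact_force'],s['finger_gap'])
np.savez('w5.npz',K=K,d=d,E=E,im=b)
a,K2,d2,E2=cam('top')
c=np.zeros((600,800,3),np.uint8); c[:400,:640]=b
t=cv2.resize(a[170:270,185:445],None,fx=2,fy=2,interpolation=cv2.INTER_CUBIC); c[400:600,:520]=t
save('p5.png',c)
bed=np.array([464.6,-259.1]);u=np.array([np.cos(np.radians(83)),np.sin(np.radians(83))]); w=np.array([-u[1],u[0]])
print('expected corners px',proj([[*(bed+i*u+j*w),42] for i in(-80,80) for j in(-25,25)],K,d,E).round(1).tolist())
print('expected rail-line px',proj([[*(bed+j*w),38] for j in(-42,42)],K,d,E).round(1).tolist())
E
```

```text
14.0 [ 457.17056423 -374.14154283  221.89994897] [ 0.39986365 -0.40374268  0.65254987] 80.33343312029271
expected corners px [[341.1, 143.8], [289.7, 143.8], [343.4, -42.0], [285.2, -41.9]]
expected rail-line px [[360.4, 56.6], [269.5, 56.8]]
```

View pics/p5.png

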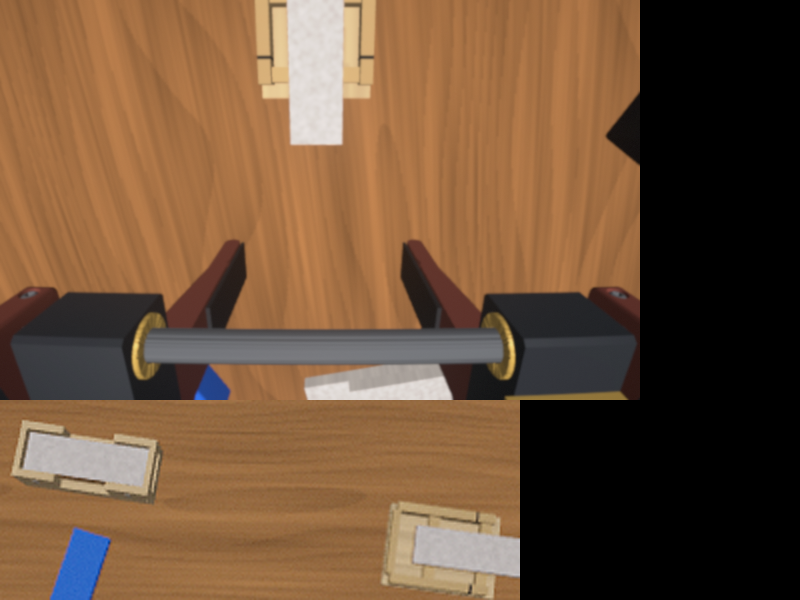

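The view shows the board's free end at row 144.5, columns 290–343, against an expected row 143.8 and columns 290–341. That is within about 1 mm. The stack is still in the magazine and the robot is clear, so I hand in.

```bash
python3 -c "
from bench import order; print(order.sign_off())"
```

```text
the job is handed in; nothing more can be done
None
```

I pulled the bottom white board straight out of the magazine by 140 mm and carried it over to the drilling jig. I lowered it slowly onto the bearers, let go and backed the robot clear. The job was handed in at about 14 s of the 45 s allowed.

- **Board in the jig:** while still held on the bearers, it was parallel to the rails within about 0.2° and about 0.2 mm off centre sideways. After release, its free end was within about 1 mm lengthwise of where it should be for the dark lines.
- **Magazine:** in the pictures after the pull and after release, the remaining boards had dropped and still lay stacked inside.
- **Forces:** wrist force readings stayed below about 5 N. The blue look-alikes were not touched.
- **Disagreements:** touchdown on the bearers showed only as a faint 1–2.5 N upward force, close to the sensor noise, so I also relied on the board being at the same height as before the grasp. The measured sideways position of the gripper and of the board differed by under 1 mm, within the camera calibration.

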